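# Sweep the cutting plate clear of offcuts

## Robot

A 6-joint arm with a two-finger parallel gripper is mounted at the origin on the work surface. World frame = base frame: x ahead of the robot, y to its left, z up, the work surface at z = 0. Lengths are in m, angles in rad, forces in N, time in s.
With the tool pointing down it reaches from about 0.4 to 0.825 m from the base axis. Payload 7 kg.
Tool frame: the origin (TCP) lies midway between the tips of the shut fingers; the grasp point (between the pads) lies 19 mm behind it (arm.hold_point_z is the distance from the TCP to the grasp point, in m); z points along the fingers, x is the direction in which the jaws open and shut, and the axes are right-handed (so a half turn about z gives the same grasp; the last joint's range is limited). The gripper opens to 88 mm and grips with 3 to 60 N. Pads are 19 mm wide; open, the fingers measure 130 mm over their backs; the gripper's body (78 mm by 193 mm) begins 47 mm behind the grasp point.
Start: joints at [-0.844, 0.359, 0.012, 0, -1.224, -0.288], TCP at [0.287, -0.611, 0.227] pointing down, gripper open.
Joint ranges: [-3.07, 3.07], [-1.43, 2.12], [-1.02, 1.25], [-3.03, 1.67], [-3.05, -0], [-3.03, 3.03]. Speed limits (rad/s): [2.39, 2.39, 3.01, 3.14, 3.14, 3.14].

## Interface

Orientations are given as [roll, pitch, yaw] about the fixed x, y, z axes, in that order (R = Rz(yaw) Ry(pitch) Rx(roll)).
In Python, from station import readout, viewer, job, arm gives the robot as it stands.
- The arm moves only by the tool apply_moves, never from a script. Its argument "deltas" is text: rows parted by semicolons, each of 4 numbers parted by spaces: the shift along the tool's x, y, z in cm, then the turn about the tool's z in rad. A call has 1 to 10 rows; each row shifts and turns the commanded pose from where the row before left it, along the tool's axes as they then stand; what a row does not reach is not made up. A row lasts 1/8 s, in which the tool goes at most 62.5 mm and 10.7 degrees, less where a joint would pass 70% of its speed; a pose out of reach is approached as far as the arm can. A call is refused whole if a number of a shift passes 6.25 or a number of a turn 0.188, either way. A call with a gripper value outside its range is refused whole. "gripper" is the closure, from -1 (fully open) to 1 (shut), so that 0 is half open, set as the call begins (left out, the last holds). The fingers move at their own pace and stop on an object; "squeeze" is the grip in N (left out, the last holds). Time passes only in rows, so rows that do not move let the fingers close. It gives the time, the measured TCP pose, the force and the opening at its end, in the units of the state.
- readout.get_state(): the state, without advancing time (a new reading comes with each control period).
- viewer.grab_frame(name): name is "scene" or "side" or "wrist"; returns a dict with "image" (400x640x3 uint8, red, green, blue), "camera_matrix" (3x3 intrinsics, pixels), "k1" (the pictures are not rectified: a ray, as slopes to the right and down, at radius r is drawn at 1 + k1 r^2 times it, then the intrinsics apply), "cam_to_world" (4x4, takes a point from camera to world coordinates). Camera axes: x right, y up, looking along -z (the intrinsics and any distortion apply to the point x, -y, -z); pixel columns grow to the right and rows downward; lengths in m; the calibration is good to about 2 mm. A picture is of the moment at which its call begins. There is no depth.
- job.job_done(): hands the job in, once; it reports no verdict.
Trained networks look in the newest picture that a camera, given by its name, has taken for a name from the list of things; names that differ only in an ending like _2 or _b are one class to them, and where a whole thing is asked for, a point or a joint stands for the part that bears it (a point fixed in the world has none). Each returns a list of dicts, best first, with "conf" (0 to 1); they miss things now and then, are a little off and sometimes report something else, mostly with a low value. They report only what shows in the picture. A call takes as long as a camera call.
- viewer.silhouettes(camera, query): "region" (400x640 bool, what is visible of it) and "extent" ([left, top, width, height] in pixels, round what is visible of it).
The state is a dict: "t": time; "q": joint angles; "qd": joint speeds; "joint_efforts": joint torques, N m; "eef_pos": TCP position; "ee_rot": TCP orientation; "force": force on the tool from outside, world axes, zero at the start; "moment": the same for the moment, N m; "width": finger opening in m.
Only numpy, scipy, OpenCV 4.12 (cv2) and the standard library are available. Lean on these libraries where they do the work, as an engineer would, in place of code of your own. Each camera call takes 0.05 s, during which the arm holds its last target.

## Task

Clear the three bare-metal offcuts (bar, square, round slug) from the raised cutting plate: sweep them with the fingers over the plate's end into the red scrap tray. Only push them along the plate, never pick them up, and end with all three lying in the red tray and the hand clear. Leave the green flange and the yellow magnet on the plate and the bracket in the blue tray where they are.

Things in the scene. Friction and masses are not known exactly. Their poses are not given: they have to be found in the camera images.
- plate_top (a point): Centre of the top face of the fixed dark grey steel cutting plate, 60 mm above the bench. The plate measures 260 mm along its own x and 300 mm along its own y, is 20 mm thick and stands on four feet; its flat top has no rim (the two pale lines across it near the ends are only drawn). Its axes are the plate's, z up. The two trays stand at its +y and -y ends, which one where varies.
- red_tray: Red open scrap tray, fixed on the bench at one end of the plate; origin at the centre of its underside, on the bench, axes parallel to the plate's, its centre 210 mm from the plate's centre along the plate's y, either way. Outside 260 mm along x, 140 mm along y, 37 mm high; walls and floor 4 mm. Its near edge reaches 10 mm under the plate's end, its rim lies 3 mm below the plate's underside (23 mm below its top), so a part pushed over the plate's end drops into it.
- blue_tray: Blue open tray for finished parts, same sizes and origin as the red one, fixed at the other end of the plate. Not for offcuts.
- bar_center (a point): Centre of the loose bare steel bar offcut lying flat on the plate, 44 x 26 x 10 mm along its x, y, z, 60 to 130 g; point 5 mm above its underside.
- square_center (a point): Centre of the loose copper-coloured square offcut lying flat on the plate, 34 x 34 x 12 mm, 75 to 155 g; point 6 mm above its underside.
- slug_center (a point): Centre of the loose bare steel round slug lying flat on the plate, diameter 36 mm, 12 mm thick, 65 to 135 g; point 6 mm above its underside.
- flange: Bystander: green-primed round flange, diameter 58 mm, 10 mm thick with a 28 mm hub, 22 mm high overall, loose, lying on the plate near its +x long edge; origin at the centre of its underside.
- magnet: Bystander: yellow welding magnet block, 50 x 60 x 19 mm, loose, lying on the plate near its +x long edge; origin at the centre of its underside.
- bracket: Bystander: green-primed finished angle bracket, 70 x 40 mm base, 27 mm high, loose in the blue tray; origin at the centre of its underside.

How it is judged:
At the end, for the whole second after the job is handed in: The centres of all three offcuts lie inside the red tray (between its walls, below its 37 mm rim) and are at rest (under 20 mm/s); flange and magnet within 12 mm, bracket within 15 mm of where they were (x of bar_center in the frame of red_tray between -0.128 and 0.128 m and y of bar_center in the frame of red_tray between -0.068 and 0.068 m and height (world z) of each of bar_center, square_center, slug_center below 0.037 m and x of square_center in the frame of red_tray between -0.128 and 0.128 m and y of square_center in the frame of red_tray between -0.068 and 0.068 m and x of slug_center in the frame of red_tray between -0.128 and 0.128 m and y of slug_center in the frame of red_tray between -0.068 and 0.068 m and linear speed of each of offcut_bar, offcut_square, offcut_slug below 0.02 m/s and distance of each of flange, magnet from where it was at the start of the episode below 0.012 m and distance of bracket from where it was at the start of the episode below 0.015 m); the robot touches nothing.
It fails at once if an offcut is lifted off the plate (its centre rises more than 25 mm above the plate's top) (height (world z) of any of bar_center, square_center, slug_center above 0.085 m).
It fails at once if the flange is disturbed (moved more than 12 mm) (distance of flange from where it was at the start of the episode above 0.012 m).
It fails at once if the magnet is disturbed (moved more than 12 mm) (distance of magnet from where it was at the start of the episode above 0.012 m).
It fails at once if the bracket in the blue tray is disturbed (moved more than 15 mm) (distance of bracket from where it was at the start of the episode above 0.015 m).
It also fails if it takes over 69 s, if anything falls off the work surface, if the arm or the gripper's body presses on something with over 40 N, if the wrist force passes 120 N, or if a joint passes its speed limit or range.

## Working session

There is one attempt and no reset: what is moved stays moved. The work goes in short steps, Python scripts to look and compute and a tool call to move; the robot and the scene stay as the last step left them, time stands still between calls to the robot, and variables do not carry over. Pictures are saved under pics/ and viewed, and the job is handed in when it is done.

Besides the shell and the picture viewer there is one more tool, called after ">>>" as a command line: name --argument value ..., lists and objects as JSON in quotes. apply_moves: Moves the arm, as the interface text tells. Its arguments: {"type":"object","properties":{"deltas":{"type":"string"},"gripper":{"type":"number"},"squeeze":{"type":"number"}},"required":["deltas"]}

```bash
mkdir -p pics; ls; python3 - <<'E'
from station import readout, viewer, job, arm
import cv2
print(readout.get_state())
for n in ["scene","side","wrist"]:
    f=viewer.grab_frame(n); cv2.imwrite(f"pics/{n}0.png",f["image"][:,:,::-1]); print(n,f["camera_matrix"].tolist(),f["k1"],f["cam_to_world"].round(4).tolist())
E
```

```text
pics
{'t': 0.0, 'q': array([-8.43894123e-01,  3.59371746e-01,  1.10281931e-02, -3.82644829e-04,
       -1.22411713e+00, -2.88099246e-01]), 'qd': array([ 0.00076765, -0.00116905, -0.00109275, -0.00175098,  0.00097732,
       -0.00024617]), 'joint_efforts': array([-6.93799320e-04, -5.82724464e+01,  2.93061680e+01,  6.99759990e+00,
        6.99918033e-03, -1.43747975e-04]), 'eef_pos': array([ 0.28653547, -0.61059188,  0.22561329]), 'ee_rot': array([-3.14146459e+00, -1.69797150e-03,  2.00946886e+00]), 'force': array([ 0.58835872, -0.65126968, -0.66656605]), 'moment': array([-0.00881608,  0.03207217,  0.01136891]), 'width': 0.08780033374054236}
scene [[412.74376662545103, 0.0, 321.1926359292224], [0.0, 412.74376662545103, 199.77797463547856], [0.0, 0.0, 1.0]] -0.09319670921873931 [[0.1988, -0.6055, 0.7706, 1.1252], [0.98, 0.1221, -0.1568, -0.0785], [0.0008, 0.7864, 0.6177, 0.5152], [0.0, 0.0, 0.0, 1.0]]
side [[367.3130133132363, 0.0, 320.893031516025], [0.0, 367.3130133132363, 201.35629997097627], [0.0, 0.0, 1.0]] -0.07548223591953308 [[0.723, 0.5071, -0.4692, 0.2786], [-0.6908, 0.5172, -0.5053, -0.3028], [-0.0135, 0.6895, 0.7242, 0.5484], [0.0, 0.0, 0.0, 1.0]]
wrist [[296.57641322887747, 0.0, 320.13725596731837], [0.0, 296.57641322887747, 201.1634002312442], [0.0, 0.0, 1.0]] -0.04278206083169133 [[-0.424, -0.8762, -0.2292, 0.2258], [0.9057, -0.4097, -0.109, -0.6392], [0.0016, -0.2538, 0.9672, 0.3836], [0.0, 0.0, 0.0, 1.0]]
```

View pics/scene0.png

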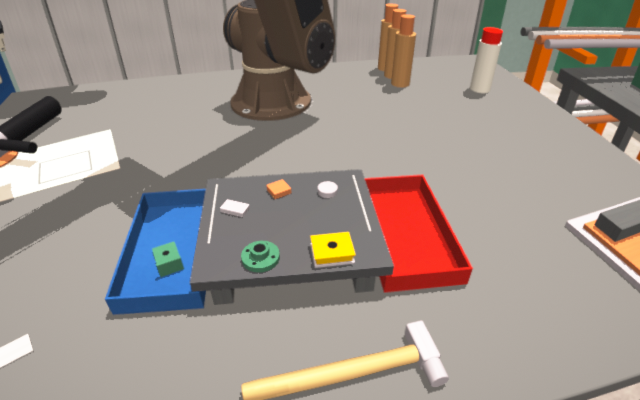

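View pics/side0.png

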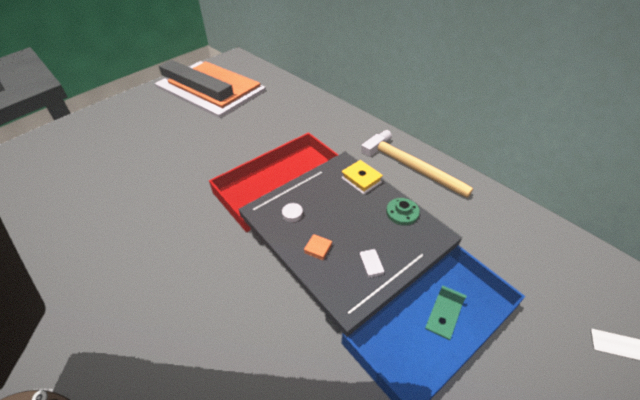

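View pics/wrist0.png

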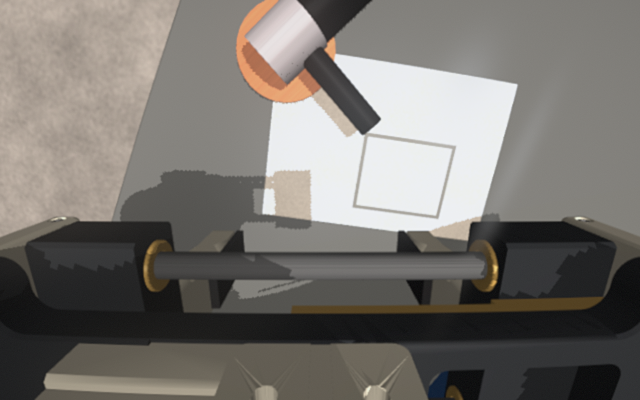

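The scene view shows the red tray at the right (+y) and the blue tray at the left. The bar is at (235,208), the square at (279,188) and the slug at (327,189). The flange is at (260,256) and the magnet at (333,248). Next I measure all of these from both cameras.

```bash
cat > h.py <<'E'
from station import readout, viewer, job, arm
import cv2, numpy as np
def ray(f,uv,z):
    K=f["camera_matrix"];k1=f["k1"];T=f["cam_to_world"]
    p=cv2.undistortPoints(np.array(uv,float).reshape(-1,1,2),K,np.array([k1,0,0,0,0.])).reshape(-1,2)
    d=np.c_[p[:,0],-p[:,1],-np.ones(len(p))]@T[:3,:3].T
    o=T[:3,3]; s=(z-o[2])/d[:,2]
    return o+s[:,None]*d
def proj(f,P):
    T=f["cam_to_world"];c=(np.atleast_2d(P)-T[:3,3])@T[:3,:3]
    c=c*[1,-1,-1]
    return cv2.projectPoints(c.reshape(-1,1,3),np.zeros(3),np.zeros(3),f["camera_matrix"],np.array([f["k1"],0,0,0,0.]))[0].reshape(-1,2)
E
python3 - <<'E'
from h import *
H={'bar_center':.070,'square_center':.072,'slug_center':.072,'flange':.07,'magnet':.079,'red_tray':.037,'blue_tray':.037,'plate_top':.06}
for cam in ["scene","side"]:
    f=viewer.grab_frame(cam); im=f["image"][:,:,::-1].copy()
    for n,z in H.items():
        for r in viewer.silhouettes(cam,n)[:1]:
            m=r["region"].astype(np.uint8)
            cs,_=cv2.findContours(m,0,1); c=max(cs,key=cv2.contourArea)
            cv2.drawContours(im,[c],-1,(255,0,255),1)
            M=cv2.moments(c); uv=[M['m10']/M['m00'],M['m01']/M['m00']]
            w=ray(f,c.reshape(-1,2),z)[:,:2].astype(np.float32)
            rc=cv2.minAreaRect(w*1000)
            print(cam,n,round(r["conf"],2),r["extent"],np.round(uv),"cen@z",ray(f,[uv],z-.004)[0].round(4),"rect",np.round(rc[0],0),np.round(rc[1],0),round(rc[2],1))
    cv2.imwrite(f"pics/seg_{cam}.png",im)
    cv2.imwrite(f"pics/zoom_{cam}.png",cv2.resize(f["image"][150:320,180:400,::-1] if cam=="scene" else f["image"][140:340,230:480,::-1],None,fx=3,fy=3,interpolation=2))
E
```

```text
scene bar_center 0.92 [219.6, 200.0, 32.5, 15.1] [235. 208.] cen@z [ 0.5567 -0.1149  0.066 ] rect [ 561. -115.] [49. 34.] 60.0
scene square_center 0.86 [269.3, 178.3, 22.7, 21.0] [279. 188.] cen@z [ 0.5188 -0.0341  0.068 ] rect [523. -35.] [45. 38.] 21.7
scene slug_center 0.81 [317.3, 181.0, 18.5, 17.0] [327. 189.] cen@z [0.5378 0.0515 0.068 ] rect [543.  51.] [36. 48.] 78.6
scene flange 0.88 [244.0, 239.7, 37.4, 32.8] [260. 256.] cen@z [ 0.6814 -0.0818  0.066 ] rect [684. -82.] [64. 57.] 12.2
scene magnet 0.82 [311.5, 231.3, 41.3, 32.8] [333. 249.] cen@z [0.6971 0.0261 0.075 ] rect [699.  26.] [62. 68.] 85.2
scene red_tray 0.73 [367.8, 175.7, 102.8, 114.2] [416. 235.] cen@z [0.6525 0.1843 0.033 ] rect [625. 177.] [150. 292.] 84.0
scene blue_tray 0.71 [105.5, 189.2, 99.8, 126.8] [159. 255.] cen@z [ 0.6154 -0.2463  0.033 ] rect [ 588. -234.] [150. 293.] 85.6
scene plate_top 0.64 [190.2, 172.6, 202.7, 130.3] [288. 233.] cen@z [ 0.6275 -0.0326  0.056 ] rect [612. -28.] [303. 308.] 84.6
side bar_center 0.73 [361.5, 249.8, 21.2, 29.6] [371. 263.] cen@z [ 0.5547 -0.1176  0.066 ] rect [ 553
[... 185 characters left out ...]
2, 20.3, 17.2] [292. 212.] cen@z [0.5344 0.0491 0.068 ] rect [532.  47.] [40. 30.] 48.5
side flange 0.16 [280.9, 201.7, 20.0, 21.2] [292. 212.] cen@z [0.5359 0.0503 0.066 ] rect [533.  48.] [41. 34.] 48.4
side magnet 0.94 [343.8, 162.6, 35.5, 30.6] [361. 177.] cen@z [0.6845 0.0204 0.075 ] rect [683.  19.] [70. 64.] 86.9
side red_tray 0.66 [206.6, 134.0, 131.8, 102.2] [267. 173.] cen@z [0.5883 0.1947 0.033 ] rect [602. 166.] [175. 270.] 84.9
side blue_tray 0.57 [337.8, 245.5, 188.4, 154.5] [432. 327.] cen@z [ 0.5539 -0.2427  0.033 ] rect [ 568. -241.] [136. 274.] 84.6
side plate_top 0.92 [239.9, 151.9, 220.4, 184.3] [345. 242.] cen@z [ 0.5622 -0.0554  0.056 ] rect [584. -31.] [304. 272.] 85.3
```

View pics/zoom_scene.png

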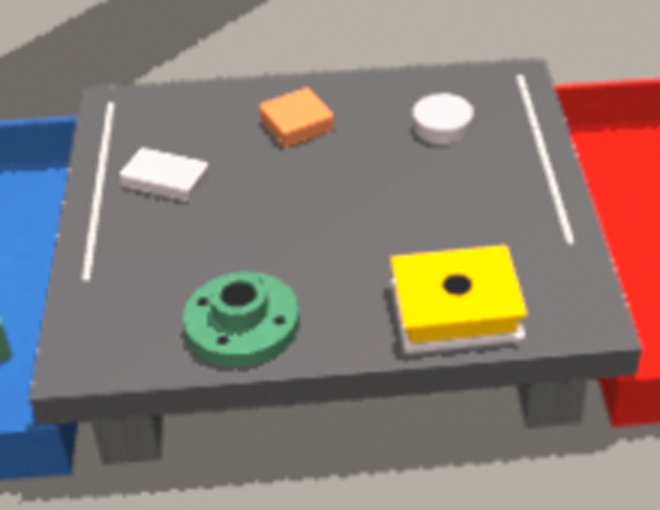

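View pics/seg_side.png

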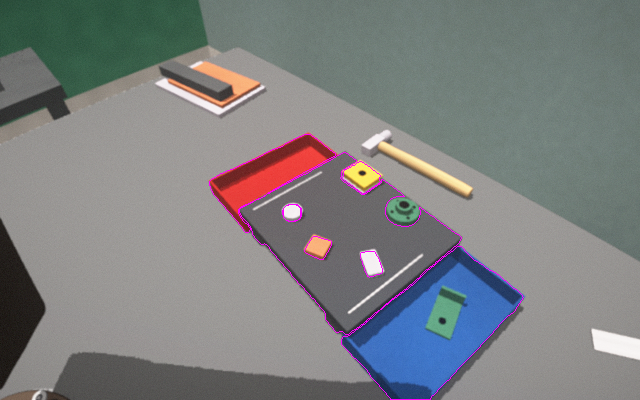

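```bash
cat > fit.py <<'E'
from h import *
from scipy.optimize import least_squares
f=viewer.grab_frame("scene"); g=viewer.grab_frame("side")
def corners(cam):
    r=viewer.silhouettes(cam,"plate_top")[0]
    return None
cs=np.array([[208.3,179.3],[361.7,170.7],[392.7,267.3],[192,284]])
loc=np.array([[-.13,-.15],[-.13,.15],[.13,.15],[.13,-.15]])
css=np.array([[344.5,152],[460,238]])  # side: (+x,+y) , (+x,-y)
def P(p):
    c,s=np.cos(p[2]),np.sin(p[2]); R=np.array([[c,-s],[s,c]])
    return np.c_[loc@R.T+p[:2],np.full(4,.06)]
def res(p): return np.r_[(proj(f,P(p))-cs).ravel(),(proj(g,P(p)[2:])-css).ravel()]
s=least_squares(res,[.59,-.03,-.09]); p=s.x
print(p,s.fun.round(1))
c,sn=np.cos(p[2]),np.sin(p[2]); R=np.array([[c,-sn],[sn,c]])
np.save("plate.npy",p)
for n,w in dict(bar=(.5557,-.1162),square=(.5173,-.0362),slug=(.536,.0503),flange=(.681,-.082),magnet=(.69,.023),tcp=readout.get_state()["eef_pos"][:2]).items():
    print(n,(R.T@(np.array(w)-p[:2])*1000).round(0))
E
python3 fit.py
```

```text
[ 0.59270147 -0.0256559  -0.0918997 ] [-0.2 -0.8  0.3 -1.7  1.5 -1.  -2.6 -1.6  0.4 -2.3  1.2 -1.8]
bar [-29. -94.]
square [-74. -17.]
slug [-63.  70.]
flange [ 93. -48.]
magnet [92. 57.]
tcp [-251. -611.]
```

>>> apply_moves --deltas "0 0 0 -0.173; 0 0 0 -0.173; 0 0 0 -0.173; 0 0 0 -0.173; 0 0 0 -0.173; 0 0 0 -0.175; 0 0 0 0; 0 0 0 0" --gripper 0.6

```text
t: 2.15
eef_pos: [0.2867, -0.611, 0.2265]
ee_rot: [3.142, -0.0, 3.046]
force: [0.1, -0.1, -0.7]
width: 0.0186
```

>>> apply_moves --deltas "-1.9 6 0 0; -1.9 6 0 0; -1.9 6 0 0; -1.9 6 0 0; -1.9 6 0 0; -1.9 6 0 0; -1.9 6 0 0; -1.9 6 0 0; -1.9 6 0 0; -1.7 5 0 0"

```text
t: 3.4
eef_pos: [0.5273, -0.0421, 0.2271]
ee_rot: [3.141, 0.001, 3.047]
force: [0.9, -0.7, 0.8]
width: 0.0175
```

```bash
cat > pf.py <<'E'
from h import *
import sys
p=np.load("plate.npy");c,sn=np.cos(p[2]),np.sin(p[2]); R=np.array([[c,-sn],[sn,c]])
s=readout.get_state(); e=s["eef_pos"]
print("t",s["t"],"tcp plate mm",(R.T@(e[:2]-p[:2])*1000).round(1),"z",(e[2]*1000).round(1),"yaw",s["ee_rot"].round(3),"want",(np.pi+p[2]).round(3),"F",s["force"].round(1),"w",s["width"])
E
python3 pf.py
```

```text
t 3.4 tcp plate mm [-63.6 -22.4] z 227.1 yaw [3.141e+00 1.000e-03 3.047e+00] want 3.05 F [ 0.9 -0.7  0.8] w 0.017496580544294732
```

>>> apply_moves --deltas "0 2.5 3 0; 0 2.4 3 0; 0 0 3 0; 0 0 0 0"

```text
t: 3.9
eef_pos: [0.5296, 0.0042, 0.1348]
ee_rot: [-3.14, -0.004, 3.048]
force: [0.2, 0.3, 0.9]
width: 0.0176
```

```bash
python3 pf.py; python3 - <<'E'
from h import *
for n in ["scene","side","wrist"]:
    f=viewer.grab_frame(n); im=f["image"][:,:,::-1]
    im={"scene":im[120:300,180:420],"side":im[130:310,220:460],"wrist":im}[n]
    cv2.imwrite(f"pics/{n}1.png",cv2.resize(im,None,fx=3 if n!="wrist" else 1,fy=3 if n!="wrist" else 1))
E
```

```text
t 3.9 tcp plate mm [-65.6  24. ] z 134.8 yaw [-3.14  -0.004  3.048] want 3.05 F [0.2 0.3 0.9] w 0.01763690691187992
```

View pics/side1.png

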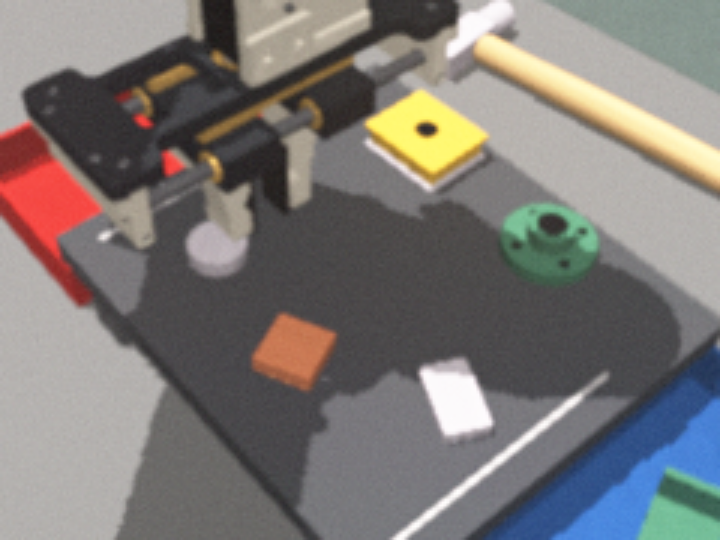

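View pics/scene1.png

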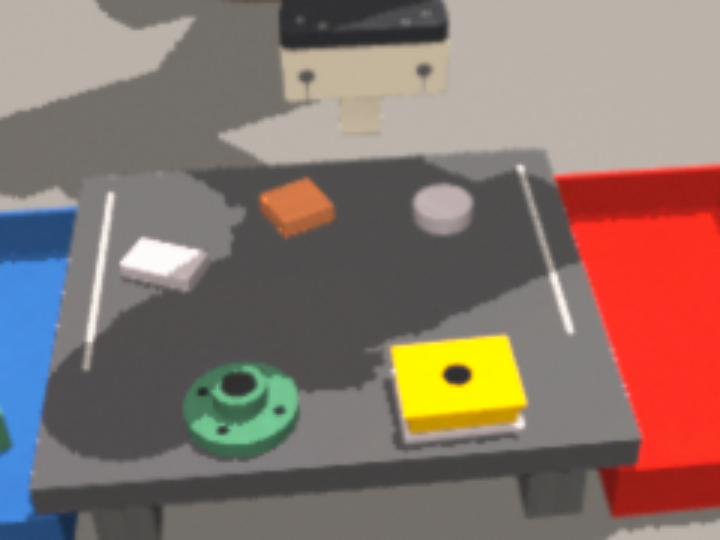

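View pics/wrist1.png

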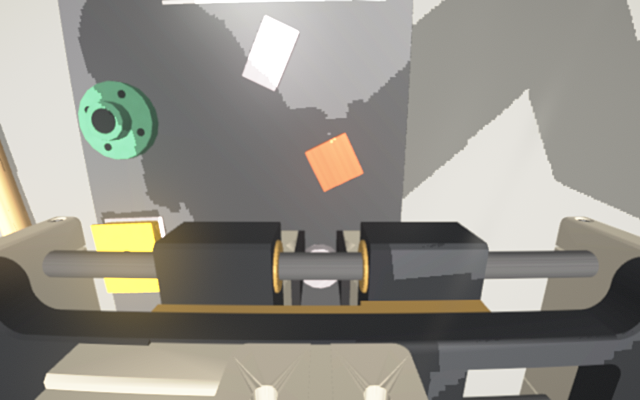

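>>> apply_moves --deltas "-0.1 0.4 3 0; 0 0 2 0; 0 0 1 0; 0 0 0 0; 0 0 0 0"

```text
t: 4.68
eef_pos: [0.5333, 0.0083, 0.0777]
ee_rot: [3.141, 0.002, 3.049]
force: [0.4, 0.0, 0.3]
width: 0.0178
```

```bash
python3 pf.py; python3 - <<'E'
from h import *
for n in ["scene"]:
    f=viewer.grab_frame(n); im=f["image"][120:300,180:420,::-1]
    cv2.imwrite(f"pics/{n}2.png",cv2.resize(im,None,fx=3,fy=3))
E
```

```text
t 4.675 tcp plate mm [-62.3  28.4] z 77.7 yaw [3.141e+00 2.000e-03 3.049e+00] want 3.05 F [0.4 0.  0.3] w 0.017779313311324176
```

View pics/scene2.png

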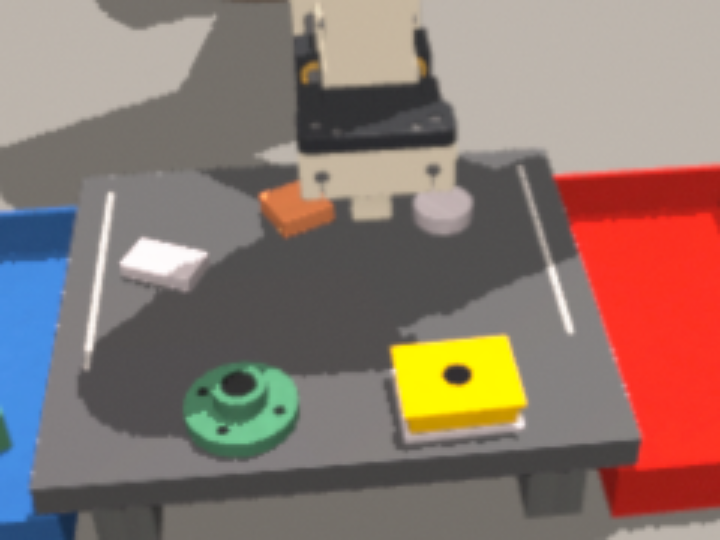

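The finger sits between the square and the slug. I lower it to 4 mm above the plate and sweep.

>>> apply_moves --deltas "0 0 1 0; 0 0 0.35 0; 0 0 0 0; 0 1 0 0; 0 1.2 0 0; 0 1.2 0 0; 0 1.2 0 0; 0 1.2 0 0"

```text
t: 5.72
eef_pos: [0.5379, 0.067, 0.0631]
ee_rot: [-3.142, 0.0, 3.05]
force: [0.4, -1.7, 0.2]
width: 0.0178
```

>>> apply_moves --deltas "0 1.2 0 0; 0 1.2 0 0; 0 1.2 0 0; 0 1.2 0 0; 0 1.2 0 0; 0 1.2 0 0; 0 1 0 0; 0 0 0 0; 0 0 0 0"

```text
t: 6.85
eef_pos: [0.5452, 0.1475, 0.063]
ee_rot: [-3.141, -0.0, 3.05]
force: [-0.3, -0.2, -0.0]
width: 0.0173
```

```bash
python3 pf.py; python3 - <<'E'
from h import *
for n in ["scene"]:
    f=viewer.grab_frame(n); im=f["image"][120:300,180:480,::-1]
    cv2.imwrite(f"pics/{n}3.png",cv2.resize(im,None,fx=2.5,fy=2.5))
E
```

```text
t 6.85 tcp plate mm [-63.2 168.1] z 63.0 yaw [-3.141 -0.     3.05 ] want 3.05 F [-0.3 -0.2 -0. ] w 0.017259892454831113
```

View pics/scene3.png

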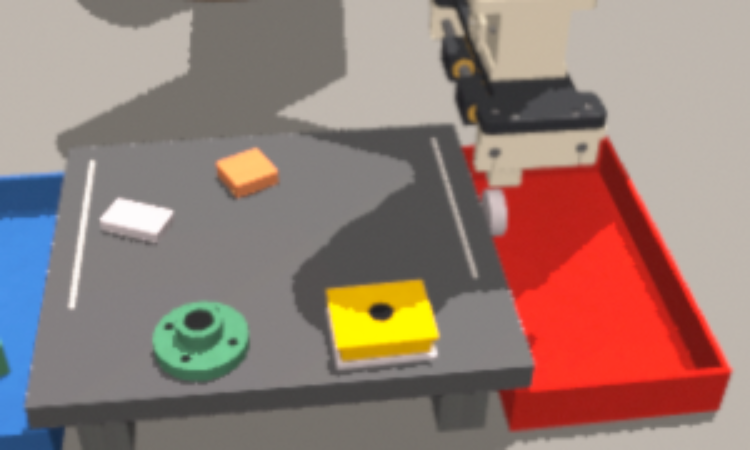

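>>> apply_moves --deltas "0 0 -3 0; 0 0 -4 0; 0 -4 0 0; 0 -6 0 0; 0.6 -6 0 0; 0.7 -5 0 0; 0 -1.6 0 0; 0 0 0 0; 0 0 0 0" --gripper 1

```text
t: 8.02
eef_pos: [0.512, -0.0757, 0.1331]
ee_rot: [3.141, 0.0, 3.05]
force: [0.4, 0.2, 0.3]
width: 0.0008
```

```bash
python3 pf.py; python3 - <<'E'
from h import *
f=viewer.grab_frame("scene"); im=f["image"][120:300,180:480,::-1]
cv2.imwrite(f"pics/scene4.png",cv2.resize(im,None,fx=2.5,fy=2.5))
f=viewer.grab_frame("side"); im=f["image"][120:320,200:460,::-1]
cv2.imwrite(f"pics/side4.png",cv2.resize(im,None,fx=3,fy=3))
E
```

```text
t 8.025 tcp plate mm [-75.8 -57.2] z 133.1 yaw [3.141 0.    3.05 ] want 3.05 F [0.4 0.2 0.3] w 0.0007761486808571445
```

View pics/scene4.png

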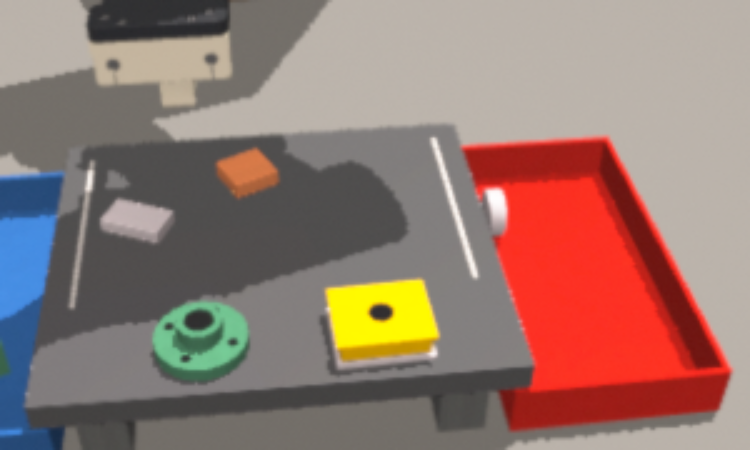

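View pics/side4.png

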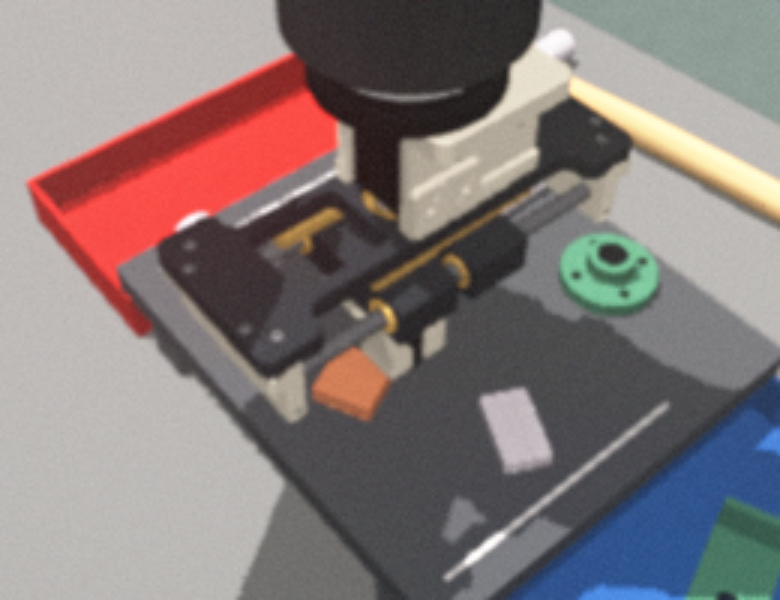

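```bash
cat > tri.py <<'E'
from h import *
p=np.load("plate.npy");c,sn=np.cos(p[2]),np.sin(p[2]); R=np.array([[c,-sn],[sn,c]])
f=viewer.grab_frame("scene"); g=viewer.grab_frame("side")
print([ (r["conf"],r["extent"]) for r in viewer.silhouettes("scene","slug_center")],[ (r["conf"],r["extent"]) for r in viewer.silhouettes("side","slug_center")])
for z in np.arange(.01,.07,.006):
    for uv in ([[378,205]],):
        w=ray(f,uv,z)[0]; print(round(z*1000),(R.T@(w[:2]-p[:2])*1000).round(0))
E
python3 tri.py; python3 - <<'E'
from h import *
f=viewer.grab_frame("scene"); im=f["image"][170:260,340:460,::-1]
cv2.imwrite(f"pics/scene5.png",cv2.resize(im,None,fx=6,fy=6,interpolation=2))
E
```

```text
[(0.43, [368.8, 193.1, 15.5, 20.9])] [(0.29, [427.5, 286.1, 40.7, 52.6]), (0.24, [305.8, 237.5, 24.1, 22.4])]
10 [-76. 175.]
16 [-69. 173.]
22 [-61. 170.]
28 [-54. 168.]
34 [-47. 166.]
40 [-40. 164.]
46 [-32. 162.]
52 [-25. 160.]
58 [-18. 158.]
64 [-11. 156.]
```

View pics/scene5.png

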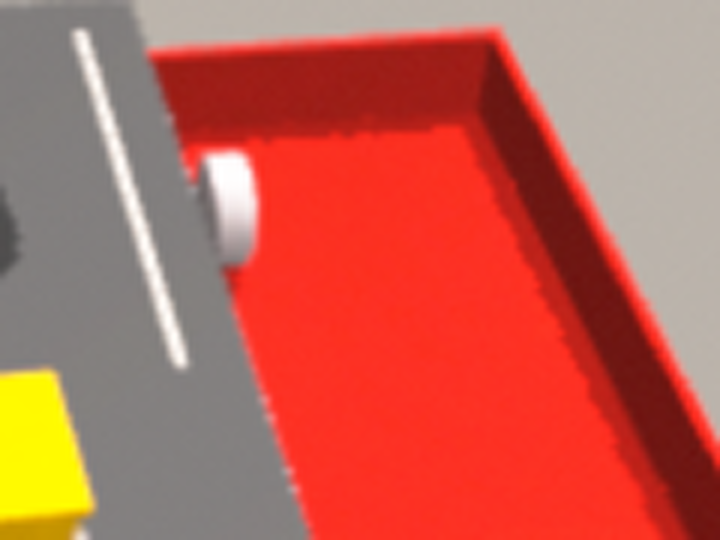

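The slug stands on its rim on the tray floor, with its centre at about 22 mm and y at about 170, so it is inside the red tray. Next is the square.

>>> apply_moves --deltas "0 0 3 0; 0 0 2.5 0; 0 0 1.4 0; 0 0 0 0; 0 0.8 0 0; 0 1.2 0 0; 0 1.2 0 0; 0 1.2 0 0; 0 1.2 0 0; 0 1.2 0 0"

```text
t: 9.62
eef_pos: [0.5181, -0.0076, 0.0642]
ee_rot: [3.142, 0.0, 3.05]
force: [0.5, -2.1, 1.2]
width: 0.0004
```

```bash
python3 pf.py; python3 - <<'E'
from h import *
f=viewer.grab_frame("scene"); im=f["image"][120:300,180:480,::-1]
cv2.imwrite(f"pics/scene6.png",cv2.resize(im,None,fx=2.5,fy=2.5))
E
```

```text
t 9.625 tcp plate mm [-76.   11.2] z 64.2 yaw [3.142 0.    3.05 ] want 3.05 F [ 0.5 -2.1  1.2] w 0.00038783742825963016
```

View pics/scene6.png

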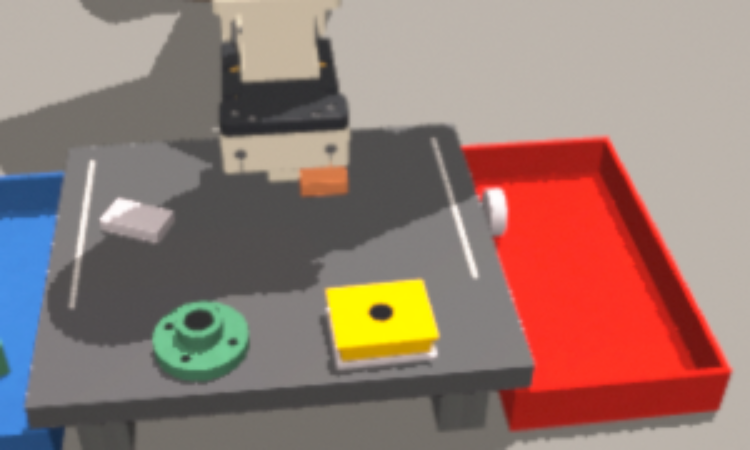

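>>> apply_moves --deltas "0 1.5 0 0; 0 1.5 0 0; 0 1.5 0 0; 0 1.5 0 0; 0 1.5 0 0; 0 1.5 0 0; 0 1.5 0 0; 0 1.5 0 0; 0 1.5 0 0; 0 1.5 0 0"

```text
t: 10.92
eef_pos: [0.5318, 0.1421, 0.0641]
ee_rot: [3.141, 0.0, 3.05]
force: [0.7, 0.4, 0.2]
width: 0.0004
```

>>> apply_moves --deltas "0 1.4 0 0; 0 0 0 0; 0 0 -3 0; 0 0 -4 0; 0 -4 0 0; -1.5 -6 0 0; -1.5 -6 0 0; -1.6 -6 0 0; 0 -6 0 0; 0 -3 0 0"

```text
t: 12.18
eef_pos: [0.5492, -0.1611, 0.1338]
ee_rot: [-3.142, -0.001, 3.047]
force: [-0.7, 0.5, 0.1]
width: 0.0005
```

```bash
python3 pf.py; python3 - <<'E'
from h import *
f=viewer.grab_frame("scene"); im=f["image"][120:300,180:480,::-1]
cv2.imwrite(f"pics/scene7.png",cv2.resize(im,None,fx=2.5,fy=2.5))
f=viewer.grab_frame("side"); im=f["image"][120:320,200:460,::-1]
cv2.imwrite(f"pics/side7.png",cv2.resize(im,None,fx=3,fy=3))
E
```

```text
t 12.175 tcp plate mm [ -30.8 -138.9] z 133.8 yaw [-3.142e+00 -1.000e-03  3.047e+00] want 3.05 F [-0.7  0.5  0.1] w 0.00045989553661270207
```

View pics/scene7.png

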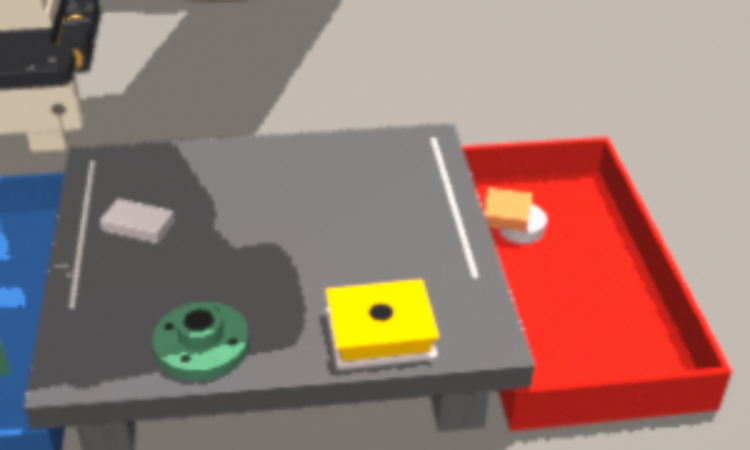

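View pics/side7.png

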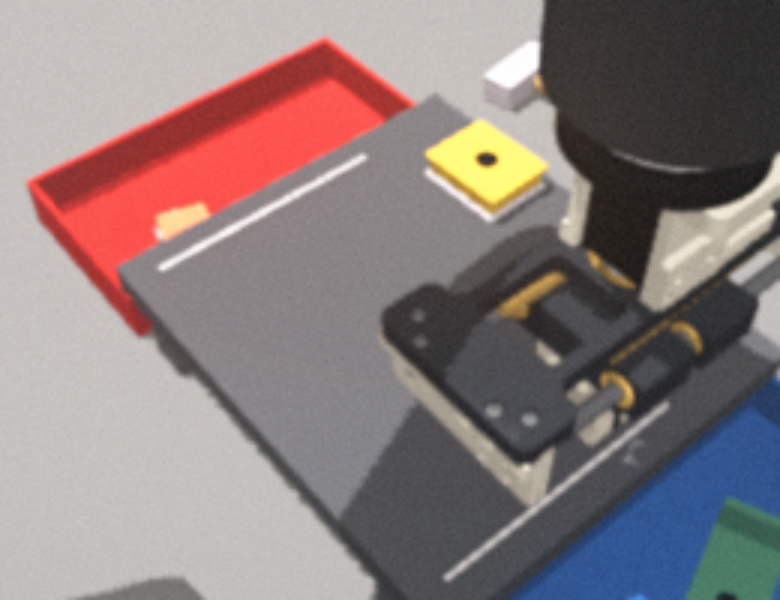

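Slug and square are both in the tray, with the square lying on the slug. To keep the bar from landing on top of them, I first nudge it about 30 mm toward +x, which is well short of the flange.

>>> apply_moves --deltas "2.5 2.3 0 0; 2.4 2.2 0 0; 0 0 3 0; 0 0 2.5 0; 0 0 1.4 0; 0 0 0 0; 0 0 0 0"

```text
t: 13.15
eef_pos: [0.5062, -0.1087, 0.0657]
ee_rot: [3.142, 0.001, 3.05]
force: [0.5, -0.4, -0.1]
width: 0.0003
```

```bash
python3 pf.py; python3 - <<'E'
from h import *
f=viewer.grab_frame("scene"); im=f["image"][120:300,180:480,::-1]
cv2.imwrite(f"pics/scene8.png",cv2.resize(im,None,fx=2.5,fy=2.5))
E
```

```text
t 13.15 tcp plate mm [-78.5 -90.7] z 65.7 yaw [3.142e+00 1.000e-03 3.050e+00] want 3.05 F [ 0.5 -0.4 -0.1] w 0.00031916122342556385
```

View pics/scene8.png

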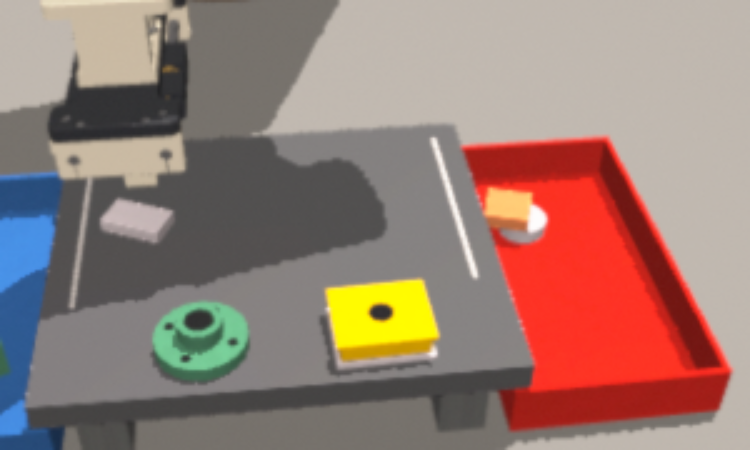

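>>> apply_moves --deltas "-0.9 -0.2 0.1 0; -0.9 0 0 0; -0.9 0 0 0; -0.9 0 0 0; 0 0 0 0; 1 0 0 0; 0 0 -3 0; 0 -4 -4 0; 0 -2 0 0; 0 0 0 0"

```text
t: 14.45
eef_pos: [0.5248, -0.1736, 0.1345]
ee_rot: [3.141, 0.001, 3.048]
force: [-0.3, 0.2, 0.1]
width: 0.0006
```

```bash
python3 pf.py; python3 - <<'E'
from h import *
p=np.load("plate.npy");c,sn=np.cos(p[2]),np.sin(p[2]); R=np.array([[c,-sn],[sn,c]])
f=viewer.grab_frame("scene"); im=f["image"][120:300,180:480,::-1]
cv2.imwrite(f"pics/scene9.png",cv2.resize(im,None,fx=2.5,fy=2.5))
r=viewer.silhouettes("scene","bar_center")[0]; print(r["conf"],r["extent"])
ys,xs=np.nonzero(r["region"]); w=ray(f,[[xs.mean(),ys.mean()]],.066)[0]
print((R.T@(w[:2]-p[:2])*1000).round(0))
E
```

```text
t 14.45 tcp plate mm [ -54.  -153.6] z 134.5 yaw [3.141e+00 1.000e-03 3.048e+00] want 3.05 F [-0.3  0.2  0.1] w 0.000609609247122679
0.94 [224.0, 205.7, 28.2, 16.1]
[-12. -88.]
```

View pics/scene9.png

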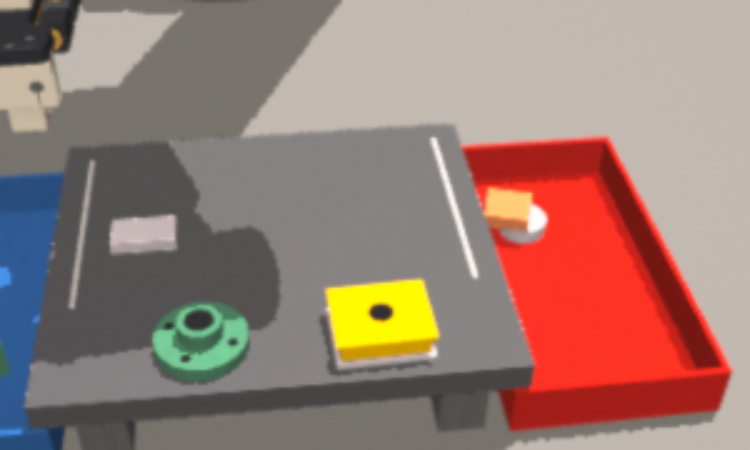

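>>> apply_moves --deltas "-2.2 1 0 0; -2.2 0.9 0 0; 0 0 3 0; 0 0 2.6 0; 0 0 1.4 0; 0 0 0 0; 0 0.8 0 0; 0 1.2 0 0; 0 1.2 0 0; 0 1.2 0 0"

```text
t: 15.8
eef_pos: [0.576, -0.1134, 0.0649]
ee_rot: [-3.141, 0.001, 3.05]
force: [-0.5, -3.1, 4.5]
width: 0.0004
```

>>> apply_moves --deltas "0 1.4 0 0; 0 1.4 0 0; 0 1.4 0 0; 0 1.4 0 0; 0 1.4 0 0; 0 1.4 0 0; 0 1.4 0 0"

```text
t: 16.68
eef_pos: [0.5848, -0.016, 0.0648]
ee_rot: [-3.141, 0.001, 3.05]
force: [0.1, -4.5, 6.8]
width: 0.0006
```

```bash
python3 pf.py; python3 - <<'E'
from h import *
f=viewer.grab_frame("scene"); im=f["image"][120:300,180:480,::-1]
cv2.imwrite(f"pics/scene10.png",cv2.resize(im,None,fx=2.5,fy=2.5))
E
```

```text
t 16.675 tcp plate mm [-8.8  8.9] z 64.8 yaw [-3.141e+00  1.000e-03  3.050e+00] want 3.05 F [ 0.1 -4.5  6.8] w 0.0005674255857589944
```

View pics/scene10.png

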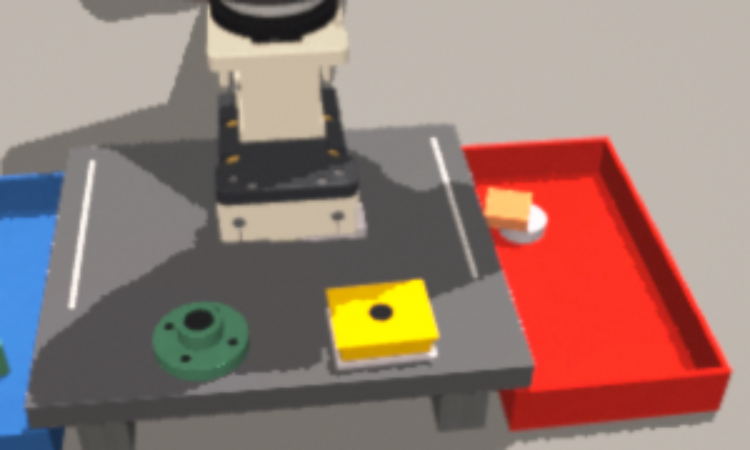

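The bar moves ahead of the finger, staying squared and clear of the magnet. I continue over the end.

>>> apply_moves --deltas "0 1.5 0 0; 0 1.5 0 0; 0 1.5 0 0; 0 1.5 0 0; 0 1.5 0 0; 0 1.5 0 0; 0 1.5 0 0; 0 1.5 0 0; 0 1.5 0 0; 0 1.5 0 0"

```text
t: 17.98
eef_pos: [0.5983, 0.1338, 0.0641]
ee_rot: [3.141, 0.0, 3.05]
force: [0.3, -0.3, -0.8]
width: 0.0009
```

>>> apply_moves --deltas "0 1.5 0 0; 0 0 0 0; 0 0 -3 0; 0 0 -4 0; 0 -4 -4 0; 0 -6 0 0; 0 -6 0 0; 0 -6 0 0; 0 -6 0 0; 0 0 0 0"

```text
t: 19.23
eef_pos: [0.5727, -0.135, 0.1739]
ee_rot: [-3.141, -0.001, 3.044]
force: [-0.0, 1.1, -0.4]
width: 0.0006
```

```bash
python3 pf.py; python3 - <<'E'
from h import *
p=np.load("plate.npy");c,sn=np.cos(p[2]),np.sin(p[2]); R=np.array([[c,-sn],[sn,c]])
f=viewer.grab_frame("scene"); im=f["image"][120:300,180:480,::-1]
cv2.imwrite(f"pics/scene11.png",cv2.resize(im,None,fx=2.5,fy=2.5))
for n,z in [("bar_center",.012),("square_center",.025),("slug_center",.014),("flange",.066),("magnet",.075)]:
    for r in viewer.silhouettes("scene",n)[:1]:
        ys,xs=np.nonzero(r["region"]); w=ray(f,[[xs.mean(),ys.mean()]],z)[0]
        print(n,r["conf"],r["extent"],(R.T@(w[:2]-p[:2])*1000).round(0),w.round(3))
E
```

```text
t 19.225 tcp plate mm [  -9.9 -110.7] z 173.9 yaw [-3.141e+00 -1.000e-03  3.044e+00] want 3.05 F [-0.   1.1 -0.4] w 0.0006428738566218702
square_center 0.8 [374.8, 194.3, 18.5, 16.0] [-62. 180.] [0.547 0.159 0.025]
flange 0.63 [242.4, 240.6, 39.4, 31.5] [ 93. -48.] [ 0.681 -0.082  0.066]
magnet 0.78 [310.3, 234.7, 46.6, 31.7] [99. 61.] [0.697 0.026 0.075]
```

View pics/scene11.png

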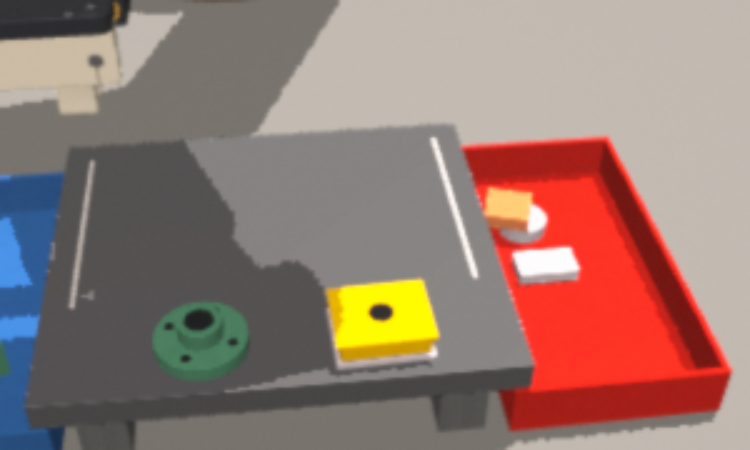

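```bash
python3 - <<'E'
from h import *
p=np.load("plate.npy");c,sn=np.cos(p[2]),np.sin(p[2]); R=np.array([[c,-sn],[sn,c]])
f=viewer.grab_frame("side"); im=f["image"][140:240,190:340,::-1]
cv2.imwrite(f"pics/side12.png",cv2.resize(im,None,fx=5,fy=5,interpolation=2))
fs=viewer.grab_frame("scene")
for z in [.016,.022,.028,.034,.04]:
    print(z,[(R.T@(ray(q,[u],z)[0][:2]-p[:2])*1000).round(0) for q,u in((f,[261,191]),(fs,[383.5,202]))])
E
```

```text
0.016 [array([-56., 198.]), array([-77., 185.])]
0.022 [array([-58., 192.]), array([-69., 183.])]
0.028 [array([-61., 187.]), array([-62., 181.])]
0.034 [array([-63., 181.]), array([-55., 178.])]
0.04 [array([-66., 175.]), array([-47., 176.])]
```

View pics/side12.png

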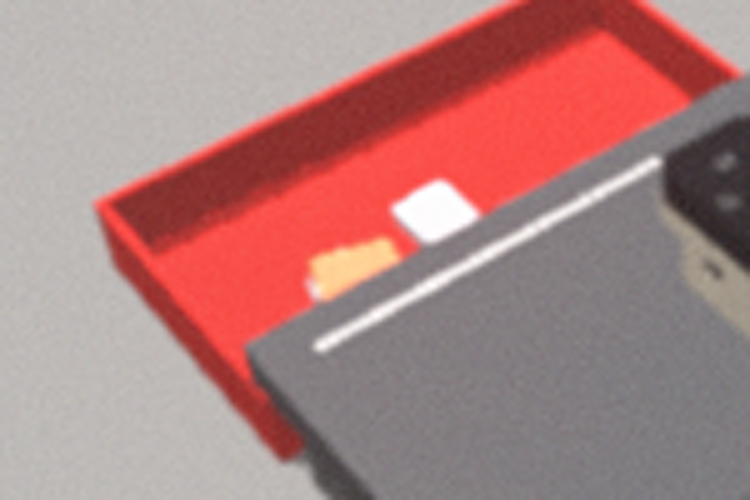

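All three offcuts lie in the red tray. The visible top of the square is at about 28 mm, which puts its centre near 22 mm. The hand is clear, so I hand in.

```bash
python3 - <<'E'
from station import readout,job
print(readout.get_state()["t"], job.job_done())
E
```

```text
the job is handed in; nothing more can be done
19.625 None
```

I swept the slug, the square and the bar one after the other over the plate's +y end into the red tray, and handed the job in at 19.6 s. Before its sweep I nudged the bar about 17 mm toward +x (20–30 mm intended), so it would not land on the other two.

**Offcuts:** the last pictures show all three in the red tray. The slug and the bar lie on the floor, and the square rests on the slug with its visible top at about 28 mm, below the 37 mm rim. The networks did not report the slug or the bar in the final picture, so those two I judged by eye. I did not measure whether they were at rest, but nothing had shifted between the last pictures.

**Bystanders:** the flange and magnet measured where they were at the start, to within the accuracy of the cameras. I did not measure the bracket again, but the hand never came down into the blue tray.

**Hand:** it ended at about 174 mm height, touching nothing. During the bar sweep I saw up to about 7 N upward on the tool, with no visible effect.

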